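# Demould the cast phone stand

### The job

Two hobby castings are still in their moulds on the desk. Lift the phone stand (the one with the flat upright plate) out of its mould and stand it upright in the middle of the round cork mat, its centre within 3 cm of the mat's centre; lower it onto the mat before letting go, don't drop it. Leave the cone-shaped ring holder undisturbed in its mould.

Things in the scene. Friction and masses are not known exactly. Their poses are not given: they have to be found in the camera images.
- stand: the phone stand, an off-white plaster casting of 110 g or so. Base slab 72 (x) x 52 (y) x 12 mm; across its middle, centred on the origin, stands a plate 14 mm thick (x), 48 mm wide (y), whose top is 67 mm above the underside; along its +x edge a low lip, 8 x 48 mm, 20 mm above the underside, from x = 27 to 35 mm. Pinch the plate across its thickness. Origin: centre of the underside; z up, x square to the plate.
- stand_mould: the grey plastic mould of the phone stand, fixed to the desk: block 116 (x) x 96 (y) x 22 mm with an open rectangular cavity 76 x 56 mm, 14 mm deep (its floor 8 mm above the desk), in which the stand's base sits with 2 mm play all round; plate and lip stick out above. Lift straight up, nothing holds the casting. Origin: centre of the underside, z up; axes along those of the stand.
- cone: the ring holder, a bystander to be left alone: casting of the same plaster, a round base 58 mm in diameter and 12 mm thick with a slim cone up to 65 mm, sitting in the round cavity of a second grey mould of the same outer size. Origin: centre of the underside, z up.
- mat: round cork mat, 150 mm in diameter, 6 mm thick, fixed flat on the desk. Origin: centre of the underside (the top is 6 mm above it), z up.
Not all that is in view belongs to the job. Of the things that look like the mat, the largest one is meant.

How it is judged:
By the outcome, as a careful person would: the job done as asked, in the order asked, and still so for the second after the job is handed in, with the robot touching nothing.
It also fails if it takes over 42 s, if anything falls off the work surface, if the arm or the gripper's body presses on something with over 40 N, if the wrist force passes 120 N, or if a joint passes its speed limit or range.

### The arm

A 6-joint arm with a two-finger parallel gripper is mounted at the origin on the work surface. World frame = base frame: x ahead of the robot, y to its left, z up, the work surface at z = 0. Lengths are in mm, angles in degrees, forces in N, time in s.
With the tool pointing down it reaches from about 350 to 850 mm from the base axis. Payload 8.1 kg.
Tool frame: the origin (TCP) lies at the very end of the fingers, on their centre line; the grasp point (between the pads) lies 19 mm behind it (r.grip_depth is the distance from the TCP to the grasp point, in mm); z points along the fingers, y is the direction in which the jaws open and shut (so a half turn about z gives the same grasp; the last joint's range is limited). The gripper opens to 85 mm and grips with 20 to 120 N. Pads are 22 mm wide; open, the fingers measure 114 mm over their backs; the gripper's body (76 mm by 85 mm) begins 54 mm behind the grasp point. The pads swing forward as they close: fully open they stand 13 mm farther back than shut.
Start: joints at [-81.383, 7.471, 85.268, -0, 87.261, -4.893], TCP at [140.193, -583.396, 231.292] pointing down, gripper open.
Joint ranges: [-169.43, 169.43], [-51.17, 129.36], [1.28, 143.12], [-76.62, 256.62], [0, 156.53], [-152.29, 152.29]. Speed limits (degrees/s): [136.94, 136.94, 159.86, 180, 180, 180].

### API

Orientations are given as [roll, pitch, yaw] about the fixed x, y, z axes, in that order (R = Rz(yaw) Ry(pitch) Rx(roll)).
In Python, from bench import status, viewer, hand_in, r gives the robot as it stands.
- The arm moves only by the shell command python3 -m crank 'ROWS' [OPENING] [FORCE]. ROWS is a JSON object of lists of equal length, an entry for each row: "slide": the shift along the tool's x, y, z in m, a list of three; "twist": the turn about the tool's z in rad. A call has 1 to 8 rows; each row shifts and turns the commanded pose from where the row before left it, along the tool's axes as they then stand; what a row does not reach is not made up. A row lasts 1/10 s, in which the tool goes at most 50 mm and 8.59 degrees, less where a joint would pass 70% of its speed; a pose out of reach is approached as far as the arm can. A call with a gripper value outside its range is refused whole. OPENING is the closure, from 0 (fully open) to 1 (shut), set as the call begins (- or left out, the last holds). The fingers move at their own pace and stop on an object; FORCE is the grip in N (left out, the last holds). Time passes only in rows, so rows that do not move let the fingers close. It gives the time, the measured TCP pose, the force and the opening at its end, in the units of the state.
- status.sense(): the state, without advancing time (a new reading comes with each control period).
- viewer.snapshot(name): name is "scene" or "top" or "wrist"; returns a dict with "img" (480x640x3 uint8, red, green, blue), "fx", "fy", "cx", "cy" (pixels), "R" (3x3) and "t" (3): a world point X has camera coordinates R X + t; the wrist camera has in their place "hand_eye" (4x4, takes a point from camera to tool coordinates, whose origin is the TCP and whose axes are the flange's). Camera axes: x right, y down, z forward; pixel columns grow to the right and rows downward; lengths in mm; the calibration is good to about 2 mm. A picture is of the moment at which its call begins: read the wrist's pose just before it. There is no depth.
- hand_in(): hands the job in, once; it reports no verdict.
The state is a dict: "time": time; "joint_pos": joint angles; "qd": joint speeds; "joint_efforts": joint torques, N m; "tool_pos": TCP position; "tcp_rot": TCP orientation; "ft_force": force on the tool from outside, world axes, zero at the start; "wrist_torque": the same for the moment, N m; "finger_gap": finger opening in mm.
Only numpy, scipy, OpenCV 4.12 (cv2) and the standard library are available. Lean on these libraries where they do the work, as an engineer would, in place of code of your own. Each camera call takes 0.05 s, during which the arm holds its last target.

## Working session

There is one attempt and no reset: what is moved stays moved. The work goes in short steps, Python scripts to look and compute and a shell command to move; the robot and the scene stay as the last step left them, time stands still between calls to the robot, and variables do not carry over. Pictures are saved under pics/ and viewed, and the job is handed in when it is done.

```bash
ls; mkdir -p pics; python3 - <<'E'
from bench import status, viewer, r
import cv2
print(status.sense())
for n in ("scene","top"):
    s=viewer.snapshot(n); cv2.imwrite(f"pics/{n}0.png",s["img"][:,:,::-1])
    print(n,s["fx"],s["cx"],s["cy"],s["R"],s["t"])
E
```

```text
pics
{'time': 0.0, 'joint_pos': array([-8.13837518e+01,  7.51585458e+00,  8.53304636e+01,  5.83198944e-04,
        8.72615044e+01, -4.89352012e+00]), 'qd': array([ 0.07414893,  0.09173674, -0.05028081,  0.01903919,  0.01648296,
       -0.08294613]), 'joint_efforts': array([ 1.49083280e-04, -5.69390988e+01, -5.00556779e+01,  9.06184482e-05,
        1.45264057e-02, -2.64334398e-05]), 'tool_pos': array([ 140.10332378, -582.83864638,  230.22530244]), 'tcp_rot': array([-1.79892620e+02, -9.77807659e-03,  1.35097308e+01]), 'ft_force': array([ 1.14112694,  0.48341466, -0.03726736]), 'wrist_torque': array([ 0.03842672, -0.04085778,  0.00231356]), 'finger_gap': 85.64240558581169}
scene 462.46191138652114 329.3560109499127 242.51375698071408 [[-0.74151415  0.67060414  0.02113883]
 [ 0.36316332  0.42765775 -0.82778092]
 [-0.5641535  -0.60613442 -0.5606531 ]] [ 482.23245258 -146.31959933 1259.61747102]
top 582.3024927279668 316.5635039816176 241.7973955453889 [[ 0.00310884 -0.99987057  0.01578512]
 [-0.99685584 -0.0043485  -0.07911714]
 [ 0.07917554 -0.01548952 -0.99674034]] [ -94.80932139  598.60952379 1024.24292216]
```

View pics/scene0.png

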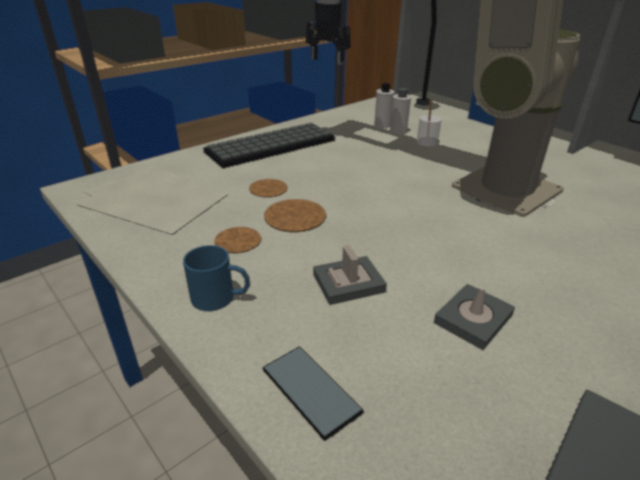

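View pics/top0.png

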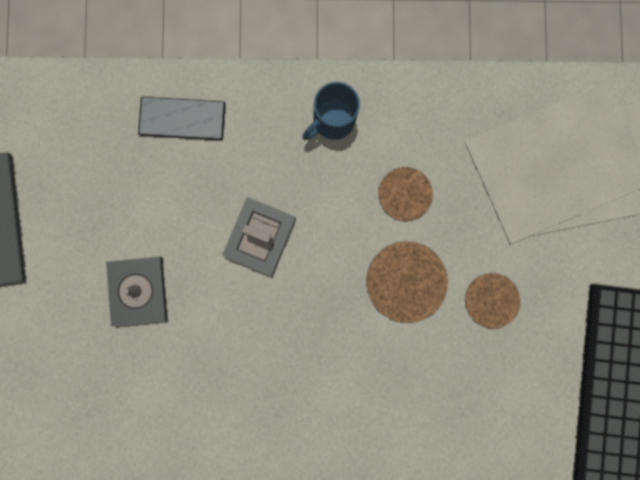

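The stand's mould is near top pixel (260,237), with the plate at about (261,230). The cone's mould is near (136,291) and the large mat near (407,282). Next I'll measure these with code and zoom in.

```bash
cat > h.py <<'E'
import numpy as np, cv2
from bench import status, viewer, r
def ray(s,uv,z):
    R=np.array(s["R"]);t=np.array(s["t"]);c=-R.T@t
    d=R.T@np.array([(uv[0]-s["cx"])/s["fx"],(uv[1]-s["cy"])/s["fy"],1])
    return c+d*(z-c[2])/d[2]
def proj(s,X):
    p=np.atleast_2d(X)@np.array(s["R"]).T+np.array(s["t"])
    return np.c_[s["fx"]*p[:,0]/p[:,2]+s["cx"],s["fy"]*p[:,1]/p[:,2]+s["cy"]]
def wire(o,L):pass
E
python3 - <<'E'
from h import *
s=viewer.snapshot("top"); im=s["img"]
hsv=cv2.cvtColor(im,cv2.COLOR_RGB2HSV)
m=((hsv[:,:,1]>90)&(hsv[:,:,0]<20)).astype(np.uint8)
n,l,st,ce=cv2.connectedComponentsWithStats(m)
for i in range(1,n):
    if st[i,4]>500: print("mat",st[i],ce[i],ray(s,ce[i],6))
# mould
g=(hsv[:,:,2]<110).astype(np.uint8); roi=np.zeros_like(g); roi[190:285,215:305]=1
cs,_=cv2.findContours(g&roi,cv2.RETR_EXTERNAL,cv2.CHAIN_APPROX_NONE)
c=max(cs,key=cv2.contourArea); b=cv2.boxPoints(cv2.minAreaRect(c)); print(b)
P=np.array([ray(s,p,22) for p in b]);print(P.round(1),P.mean(0),[np.linalg.norm(P[i]-P[i-1]) for i in range(4)])
for i in range(4):
    d=P[i]-P[i-1];print(np.degrees(np.arctan2(d[1],d[0])))
cv2.imwrite("pics/crop1.png",cv2.resize(im[185:290,205:315,::-1],None,fx=5.5,fy=5.5,interpolation=cv2.INTER_CUBIC))
s=viewer.snapshot("scene"); im=s["img"]
cv2.imwrite("pics/crop2.png",cv2.resize(im[235:310,300:400,::-1],None,fx=7,fy=7,interpolation=cv2.INTER_CUBIC))
E
```

```text
mat [ 379  168   53   52 2142] [405.07189542 193.7805789 ] [ 690.21930057 -256.28493022    6.        ]
mat [ 367  242   80   80 4970] [406.63460765 281.70100604] [ 527.99847121 -257.69610303    6.        ]
mat [ 466  274   53   54 2242] [492.2323818  300.40231936] [ 494.42346691 -414.16528766    6.        ]
[[222.04733 257.6864 ]
 [246.78105 198.32544]
 [296.4142  219.00592]
 [271.68048 278.36688]]
[[569.8  77.1  22. ]
 [677.6  34.1  22. ]
 [640.4 -56.   22. ]
 [533.  -12.3  22. ]] [605.19663846  10.74403615  22.        ] [np.float64(96.69201180793583), np.float64(116.1254297063219), np.float64(97.54367941285366), np.float64(115.94823147426014)]
67.63756842250031
-21.73684278396871
-112.46288869063639
157.84332409460754
```

View pics/crop1.png

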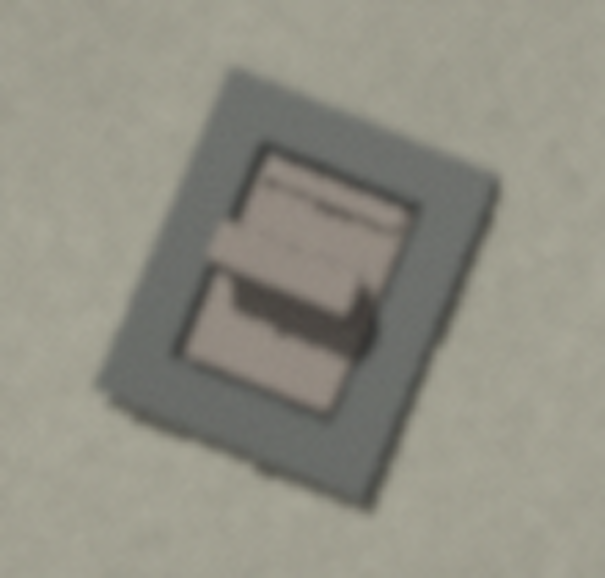

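View pics/crop2.png

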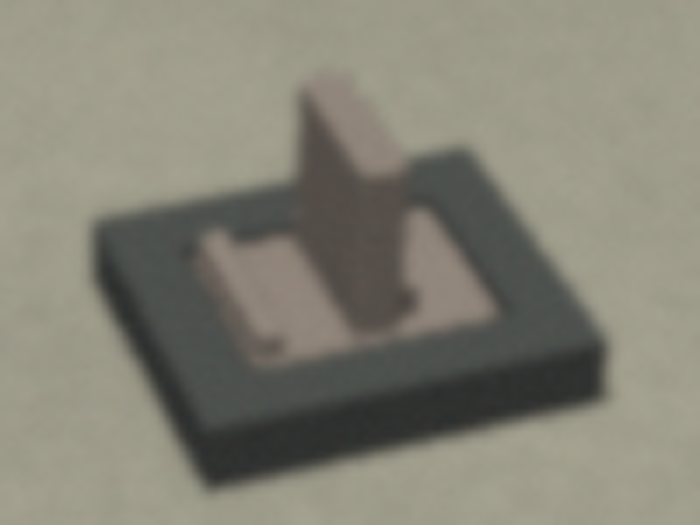

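The stand's lip points towards world +x, so its yaw is about −22°. I'll check the pose hypothesis by overlaying a wireframe on both cameras.

```bash
cat >> h.py <<'E'
def box(x0,x1,y0,y1,z0,z1):
    return np.array([[x,y,z] for z in (z0,z1) for x,y in ((x0,y0),(x1,y0),(x1,y1),(x0,y1))],float)
E_=[(0,1),(1,2),(2,3),(3,0),(4,5),(5,6),(6,7),(7,4),(0,4),(1,5),(2,6),(3,7)]
STAND=[box(-36,36,-26,26,0,12),box(-7,7,-24,24,12,67),box(27,35,-24,24,12,20)]
def place(P,x,y,z,yaw):
    a=np.radians(yaw);R=np.array([[np.cos(a),-np.sin(a),0],[np.sin(a),np.cos(a),0],[0,0,1]]);return P@R.T+[x,y,z]
def overlay(s,crop,k,items,name):
    x0,x1,y0,y1=crop
    im=cv2.resize(np.ascontiguousarray(s["img"][y0:y1,x0:x1,::-1]),None,fx=k,fy=k,interpolation=cv2.INTER_CUBIC)
    for P,col in items:
        q=((proj(s,P)-[x0,y0]+.5)*k).astype(int)
        for a,b in E_: cv2.line(im,tuple(map(int,q[a])),tuple(map(int,q[b])),col,1)
    cv2.imwrite("pics/"+name,im)
E
python3 - <<'E'
from h import *
s=viewer.snapshot("top")
q=[np.array(p)/5.5+[205,185]-.5 for p in [(235,68),(497,180),(372,508),(105,388)]]
P=np.array([ray(s,p,22) for p in q]);print(P.round(1),P.mean(0));
for i in range(4):
    d=P[i]-P[i-1];print(np.linalg.norm(d),np.degrees(np.arctan2(d[1],d[0])))
print("plate top",ray(s,np.array([289,266])/5.5+[205,185]-.5,75))
x,y=P.mean(0)[:2];yaw=-22
it=[(place(box(-58,58,-48,48,0,22),x,y,0,yaw),(0,255,0))]+[(place(b,x,y,8,yaw),(0,0,255)) for b in STAND]
overlay(s,(205,315,185,290),5.5,it,"ov1.png")
overlay(viewer.snapshot("scene"),(300,400,235,310),7,it,"ov2.png")
E
```

```text
[[680.3  33.4  22. ]
 [643.6 -53.2  22. ]
 [535.7 -13.1  22. ]
 [574.5  74.4  22. ]] [608.53714112  10.38559775  22.        ]
113.48414205911277 -21.226832127007558
94.01313775925962 -112.99262290141881
115.1302676230438 159.61031230139977
95.75784018868123 66.061221122185
plate top [609.85421631  10.23954864  75.        ]
```

View pics/ov1.png

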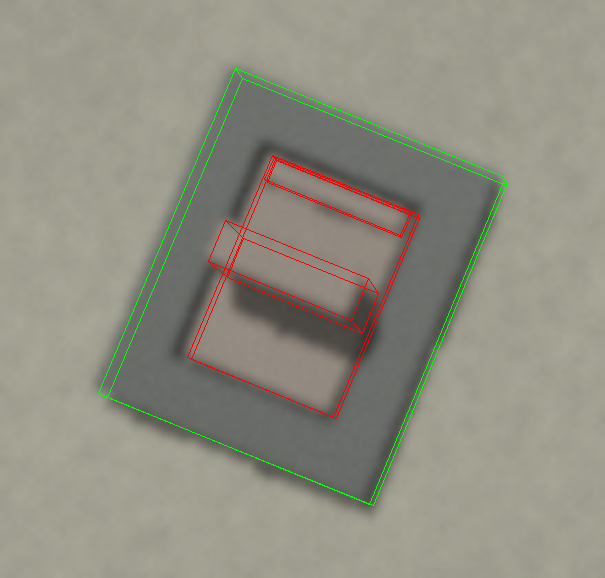

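View pics/ov2.png

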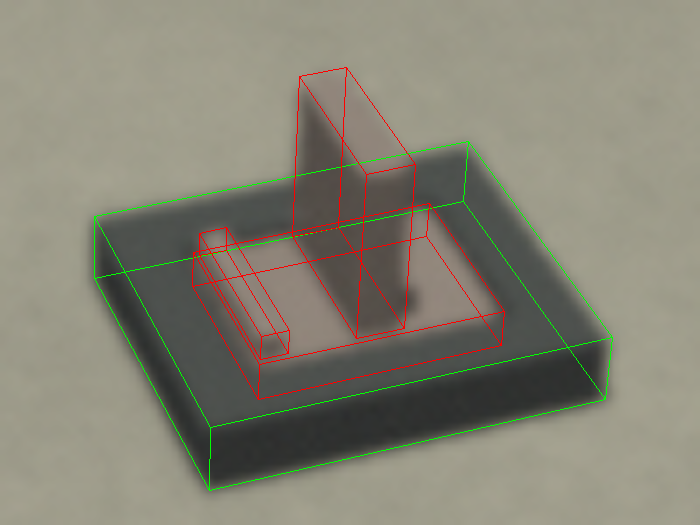

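The overlay agrees in both views: stand at about (608, 10.5), yaw −22°, standing in its mould. First I turn the tool to yaw 68 (twist of −54.5°, about −0.951 rad).

```bash
python3 -m crank '{"slide":[[0,0,0],[0,0,0],[0,0,0],[0,0,0],[0,0,0],[0,0,0],[0,0,0],[0,0,0]],"twist":[-0.119,-0.119,-0.119,-0.119,-0.119,-0.119,-0.119,-0.119]}' 0.3
```

```text
time: 1.1
tool_pos: [140.2, -583.3, 231.2]
tcp_rot: [-180.0, -0.0, 68.3]
ft_force: [0.1, 0.2, -0.1]
finger_gap: 59.6
```

```bash
python3 -m crank '{"slide":[[0.036,0.0105,0],[0.036,0.0105,0],[0.036,0.0105,0],[0.036,0.0105,0],[0.036,0.0105,0],[0.036,0.0105,0],[0.036,0.0105,0],[0.036,0.0105,0]],"twist":[0,0,0,0,0,0,0,0]}'
python3 -m crank '{"slide":[[0.036,0.0105,0],[0.036,0.0105,0],[0.036,0.0105,0],[0.036,0.0105,0],[0.036,0.0105,0],[0.036,0.0105,0],[0.036,0.0105,0],[0.036,0.0105,0]],"twist":[0,0,0,0,0,0,0,0]}'
```

```text
time: 1.9
tool_pos: [326.4, -346.4, 231.4]
tcp_rot: [180.0, 0.0, 68.0]
ft_force: [1.0, -0.6, -0.3]
finger_gap: 60.0
time: 2.7
tool_pos: [512.1, -110.5, 231.4]
tcp_rot: [180.0, 0.0, 68.1]
ft_force: [0.1, -0.9, 0.0]
finger_gap: 59.7
```

```bash
python3 - <<'E'
from h import *
st=status.sense(); p=st["tool_pos"];y=np.radians(st["tcp_rot"][2]);d=np.array([608,10.5])-p[:2]
print(p,st["tcp_rot"],"tool dx,dy",d@[np.cos(y),np.sin(y)],d@[np.sin(y),-np.cos(y)])
E
```

```text
[ 512.07857713 -110.46610518  231.40947679] [1.79978840e+02 7.53157419e-04 6.80650737e+01] tool dx,dy 148.0409778300007 43.79025979289147
```

```bash
python3 -m crank '{"slide":[[0.030,0.009,0],[0.030,0.009,0],[0.030,0.009,0],[0.030,0.009,0],[0.028,0.008,0],[0,0,0.04],[0,0,0.03],[0,0,0]],"twist":[0,0,0,0,0,0,0,0]}'
python3 - <<'E'
from h import *
st=status.sense(); print(st["tool_pos"],st["tcp_rot"])
s=viewer.snapshot("wrist"); cv2.imwrite("pics/w1.png",s["img"][:,:,::-1])
print(np.array(s["hand_eye"]).round(3))
from scipy.spatial.transform import Rotation as Ro
T=np.eye(4);T[:3,:3]=Ro.from_euler("xyz",st["tcp_rot"],degrees=True).as_matrix();T[:3,3]=st["tool_pos"]
M=np.linalg.inv(T@np.array(s["hand_eye"]));s["R"]=M[:3,:3];s["t"]=M[:3,3]
x,y,yaw=608,10.5,-22
it=[(place(box(-58,58,-48,48,0,22),x,y,0,yaw),(0,255,0))]+[(place(b,x,y,8,yaw),(0,0,255)) for b in STAND]
overlay(s,(0,640,0,480),1.2,it,"ov3.png")
E
```

```text
time: 3.5
tool_pos: [603.9, 9.5, 155.5]
tcp_rot: [-179.5, 0.2, 68.1]
ft_force: [-0.8, -0.3, -1.0]
finger_gap: 60.1
[603.89028855   9.45744684 155.50383613] [-1.79479122e+02  1.72175098e-01  6.80852995e+01]
[[  -0.      -0.957   -0.29    72.926]
 [   1.      -0.      -0.      -2.011]
 [   0.      -0.29     0.957 -143.629]
 [   0.       0.       0.       1.   ]]
```

View pics/ov3.png

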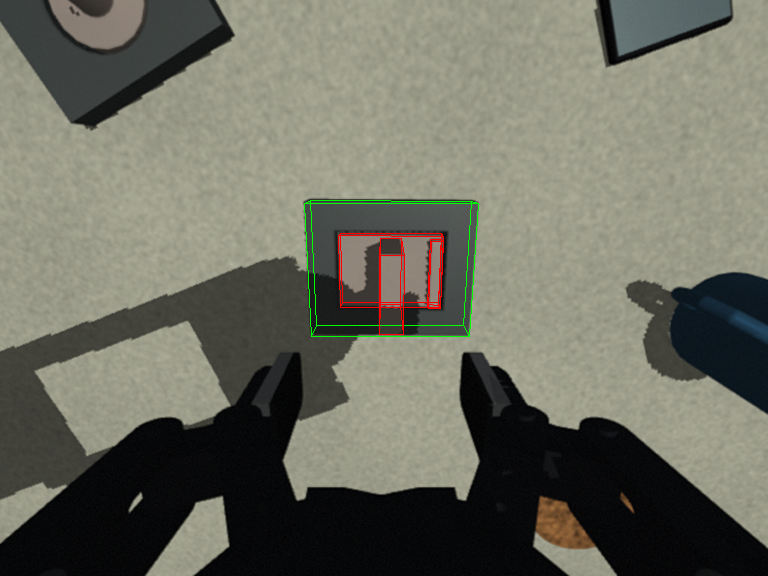

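The wrist view confirms the pose to within about 1 px, with the plate centred between the fingers. Now descending part way.

```bash
python3 -m crank '{"slide":[[0,0,0.020],[0,0,0.020],[0,0,0.020],[0,0,0],[0,0,0]],"twist":[0,0,0,0,0]}'
python3 - <<'E'
from h import *
st=status.sense(); p=st["tool_pos"];y=np.radians(st["tcp_rot"][2]);d=np.array([608,10.5])-p[:2]
print(p,st["tcp_rot"],"tool dx,dy",d@[np.cos(y),np.sin(y)],d@[np.sin(y),-np.cos(y)])
E
```

```text
time: 4.05
tool_pos: [608.3, 8.7, 103.3]
tcp_rot: [179.9, -0.0, 68.0]
ft_force: [0.4, -0.2, 0.4]
finger_gap: 60.3
[608.28540991   8.65840364 103.33534826] [ 1.79902330e+02 -3.13503257e-02  6.80345263e+01] tool dx,dy 1.6011568670940337 -0.9535369188270099
```

```bash
python3 -m crank '{"slide":[[0.0016,-0.0005,0.015],[0,0,0.015],[0,0,0.015],[0,0,0.012],[0,0,0.010],[0,0,0],[0,0,0]],"twist":[0,0,0,0,0,0,0]}'
python3 - <<'E'
from h import *
print(status.sense()["tool_pos"],status.sense()["ft_force"])
s=viewer.snapshot("scene"); cv2.imwrite("pics/s2.png",cv2.resize(s["img"][180:330,270:430,::-1],None,fx=4,fy=4))
s=viewer.snapshot("wrist"); cv2.imwrite("pics/w2.png",s["img"][:,:,::-1])
E
```

```text
time: 4.75
tool_pos: [607.4, 10.6, 34.0]
tcp_rot: [-180.0, 0.0, 68.1]
ft_force: [0.3, 0.4, 0.4]
finger_gap: 60.0
[607.37690475  10.58473109  33.99041532] [0.34938147 0.42302305 0.37649145]
```

View pics/s2.png

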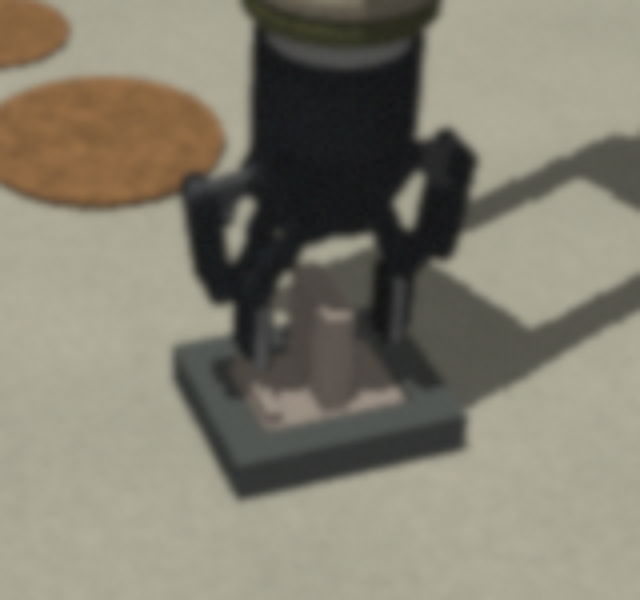

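View pics/w2.png

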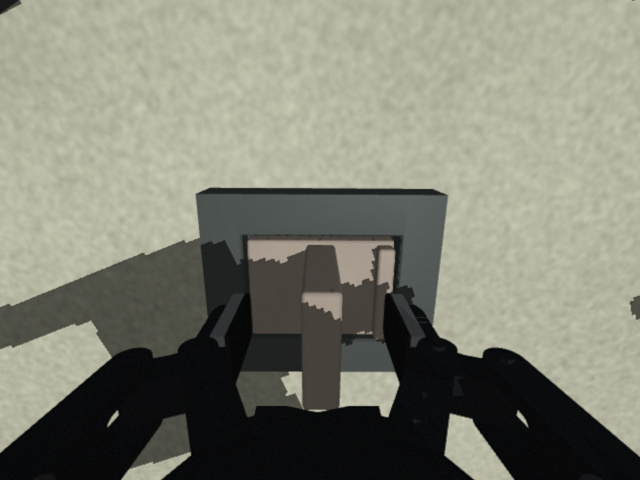

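The fingers straddle the plate symmetrically (plate columns 302–341, fingers about 247 and 387). They clear the lip and the mould. Closing now.

```bash
python3 -m crank '{"slide":[[0,0,0],[0,0,0],[0,0,0],[0,0,0],[0,0,0],[0,0,0],[0,0,0],[0,0,0]],"twist":[0,0,0,0,0,0,0,0]}' 1 40
python3 -m crank '{"slide":[[0,0,0],[0,0,0],[0,0,0],[0,0,-0.003],[0,0,-0.007],[0,0,-0.01],[0,0,-0.01],[0,0,0]],"twist":[0,0,0,0,0,0,0,0]}'
python3 - <<'E'
from h import *
s=viewer.snapshot("scene"); cv2.imwrite("pics/s3.png",cv2.resize(s["img"][180:330,270:430,::-1],None,fx=4,fy=4))
E
```

```text
time: 5.65
tool_pos: [607.9, 10.6, 34.8]
tcp_rot: [180.0, -0.0, 68.1]
ft_force: [-0.7, -0.4, 5.3]
finger_gap: 13.3
time: 6.45
tool_pos: [608.4, 10.6, 66.0]
tcp_rot: [179.9, -0.0, 68.1]
ft_force: [-0.5, -0.2, -1.7]
finger_gap: 13.6
```

View pics/s3.png

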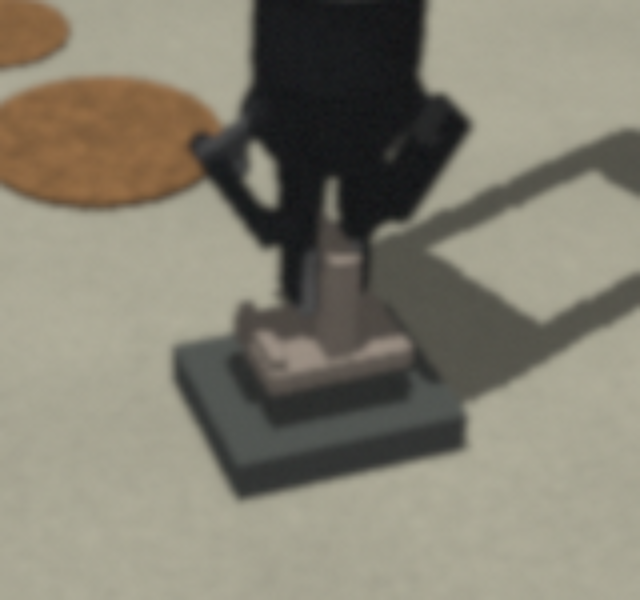

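The stand is out, level and held (gap 13.6 mm). Raising it more and carrying it to the mat.

```bash
python3 -m crank '{"slide":[[0,0,-0.015],[0,0,-0.02],[0,0,-0.015],[-0.010,0.001,0],[-0.020,0.002,0],[-0.025,0.0025,0],[-0.025,0.0025,0],[-0.025,0.0025,0]],"twist":[0,0,0,0,0,0,0,0]}'
python3 -m crank '{"slide":[[-0.025,0.0025,0],[-0.025,0.0025,0],[-0.025,0.0025,0],[-0.025,0.0025,0],[-0.025,0.0025,0],[-0.020,0.002,0],[-0.010,0.001,0],[0,0,0]],"twist":[0,0,0,0,0,0,0,0]}'
python3 - <<'E'
from h import *
st=status.sense(); p=st["tool_pos"];y=np.radians(st["tcp_rot"][2]);d=np.array([528,-257.7])-p[:2]
print(p,st["tcp_rot"],"tool dx,dy",d@[np.cos(y),np.sin(y)],d@[np.sin(y),-np.cos(y)])
s=viewer.snapshot("scene"); cv2.imwrite("pics/s4.png",cv2.resize(s["img"][100:290,200:400,::-1],None,fx=3,fy=3))
E
```

```text
time: 7.3
tool_pos: [576.9, -92.0, 113.5]
tcp_rot: [-179.9, 0.0, 68.1]
ft_force: [0.9, -0.2, -0.7]
finger_gap: 13.4
time: 8.1
tool_pos: [533.6, -241.5, 113.8]
tcp_rot: [-180.0, 0.0, 67.9]
ft_force: [-0.4, 0.8, -1.1]
finger_gap: 13.7
[ 533.58544148 -241.49660614  113.79801016] [-1.79956323e+02  5.22702749e-03  6.79374205e+01] tool dx,dy -17.114884822800192 0.9098607378269659
```

View pics/s4.png

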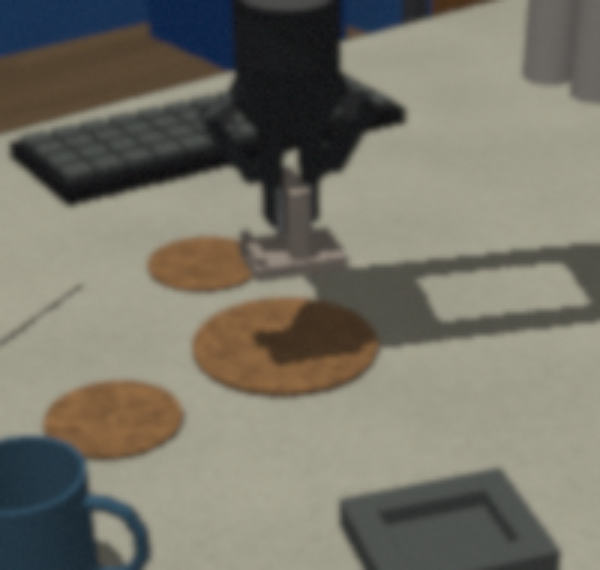

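The stand is held upright over the mat and the mould is empty. Shifting the last 17 mm, then lowering to just above the mat.

```bash
python3 -m crank '{"slide":[[-0.009,0.0005,0],[-0.008,0.0005,0],[0,0,0.015],[0,0,0.020],[0,0,0.020],[0,0,0.014],[0,0,0],[0,0,0]],"twist":[0,0,0,0,0,0,0,0]}'
python3 - <<'E'
from h import *
print(status.sense()["tool_pos"],status.sense()["ft_force"])
s=viewer.snapshot("scene"); cv2.imwrite("pics/s5.png",cv2.resize(s["img"][130:250,220:380,::-1],None,fx=4,fy=4))
E
```

```text
time: 8.95
tool_pos: [528.9, -256.1, 45.0]
tcp_rot: [-180.0, -0.0, 68.1]
ft_force: [-0.1, -0.2, -0.1]
finger_gap: 13.6
[ 528.92144152 -256.14783337   44.96868295] [-0.13401279 -0.16292379 -0.060017  ]
```

View pics/s5.png

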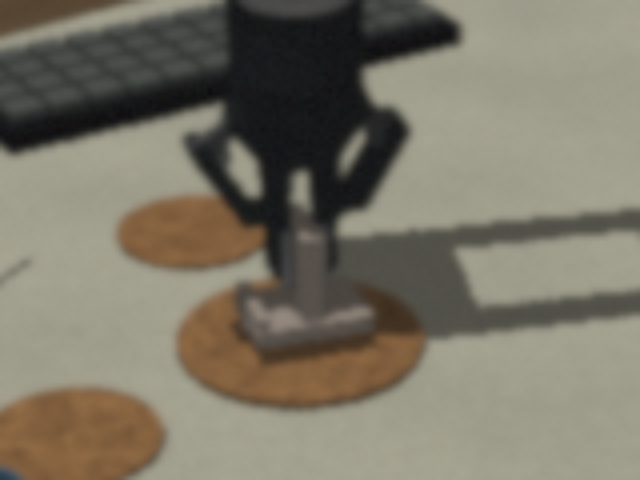

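```bash
python3 -m crank '{"slide":[[0,0,0.004],[0,0,0.003],[0,0,0.002],[0,0,0],[0,0,0]],"twist":[0,0,0,0,0]}'
python3 -m crank '{"slide":[[0,0,0.001],[0,0,0],[0,0,0]],"twist":[0,0,0]}'
python3 -m crank '{"slide":[[0,0,0.001],[0,0,0],[0,0,0]],"twist":[0,0,0]}'
```

```text
time: 9.5
tool_pos: [529.0, -256.4, 36.3]
tcp_rot: [-180.0, -0.0, 68.1]
ft_force: [-0.0, -0.7, 0.3]
finger_gap: 13.6
time: 9.8
tool_pos: [529.1, -256.4, 35.3]
tcp_rot: [180.0, 0.0, 68.1]
ft_force: [-0.3, 0.0, 0.3]
finger_gap: 13.0
time: 10.1
tool_pos: [529.0, -256.4, 34.2]
tcp_rot: [-180.0, 0.0, 68.1]
ft_force: [0.4, -0.5, -1.5]
finger_gap: 13.5
```

```bash
python3 -m crank '{"slide":[[0,0,0.001],[0,0,0],[0,0,0]],"twist":[0,0,0]}'
python3 -m crank '{"slide":[[0,0,0.0005],[0,0,0],[0,0,0]],"twist":[0,0,0]}'
```

```text
time: 10.4
tool_pos: [529.0, -256.4, 33.2]
tcp_rot: [-180.0, -0.0, 68.1]
ft_force: [-0.2, -0.5, -1.6]
finger_gap: 13.3
time: 10.7
tool_pos: [529.1, -256.4, 32.8]
tcp_rot: [180.0, -0.0, 68.1]
ft_force: [-0.5, -0.1, -0.5]
finger_gap: 13.3
```

```bash
python3 -m crank '{"slide":[[0,0,0.0005],[0,0,0],[0,0,0]],"twist":[0,0,0]}'
python3 -m crank '{"slide":[[0,0,0.0005],[0,0,0],[0,0,0]],"twist":[0,0,0]}'
```

```text
time: 11.0
tool_pos: [529.1, -256.5, 32.8]
tcp_rot: [180.0, 0.0, 68.1]
ft_force: [-4.0, 1.7, 5.4]
finger_gap: 13.6
time: 11.3
tool_pos: [529.1, -256.5, 32.8]
tcp_rot: [-180.0, 0.0, 68.1]
ft_force: [-5.6, 2.4, 9.5]
finger_gap: 13.5
```

Contact is clear: the z force rises to 9.5 N and the arm stops at z 32.8, against 32.5 predicted. Easing off 0.5 mm and releasing.

```bash
python3 -m crank '{"slide":[[0,0,-0.0007],[0,0,0],[0,0,0]],"twist":[0,0,0]}'
python3 -m crank '{"slide":[[0,0,0],[0,0,0],[0,0,0],[0,0,0],[0,0,0]],"twist":[0,0,0,0,0]}' 0.5 20
python3 - <<'E'
from h import *
s=viewer.snapshot("wrist"); cv2.imwrite("pics/w6.png",s["img"][:,:,::-1])
E
```

```text
time: 11.6
tool_pos: [529.2, -256.5, 32.8]
tcp_rot: [180.0, 0.0, 68.1]
ft_force: [-3.1, 1.1, 4.4]
finger_gap: 13.7
time: 12.1
tool_pos: [529.0, -256.4, 32.4]
tcp_rot: [-180.0, -0.0, 68.1]
ft_force: [0.3, 0.8, 0.2]
finger_gap: 42.5
```

View pics/w6.png

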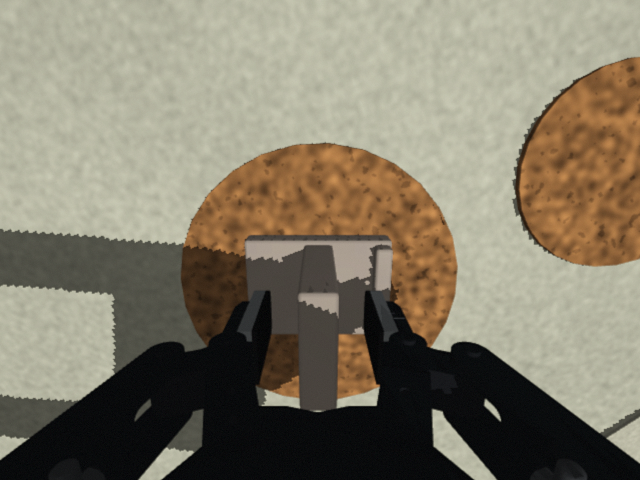

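The stand is released upright at the mat's middle, with fingers clear on both sides (plate columns 299–338). Rising straight up.

```bash
python3 -m crank '{"slide":[[0,0,-0.008],[0,0,-0.015],[0,0,-0.025],[0,0,-0.03],[0,0,-0.03],[0,0,-0.03],[0,0,-0.03],[0,0,0]],"twist":[0,0,0,0,0,0,0,0]}'
python3 -m crank '{"slide":[[-0.03,0,0],[-0.04,0,0],[-0.04,0,0],[-0.04,0,0],[-0.04,0,0],[-0.03,0,0],[0,0,0],[0,0,0]],"twist":[0,0,0,0,0,0,0,0]}'
python3 - <<'E'
from h import *
x,y,yaw=529,-256.5,-22
it=[(place(b,x,y,6,yaw),(0,0,255)) for b in STAND]
t=viewer.snapshot("top"); cv2.imwrite("pics/t7.png",t["img"][:,:,::-1])
overlay(t,(350,465,225,340),5,it,"ov7.png")
s=viewer.snapshot("scene");cv2.imwrite("pics/s7.png",s["img"][:,:,::-1])
overlay(s,(240,360,150,250),6,it,"ov8.png")
E
```

```text
time: 12.95
tool_pos: [531.8, -258.1, 208.3]
tcp_rot: [179.4, 0.1, 68.1]
ft_force: [-0.2, -0.8, -0.3]
finger_gap: 42.9
time: 13.75
tool_pos: [446.4, -460.8, 200.8]
tcp_rot: [180.0, -0.0, 68.0]
ft_force: [-0.0, -0.3, -0.6]
finger_gap: 42.9
```

View pics/ov7.png

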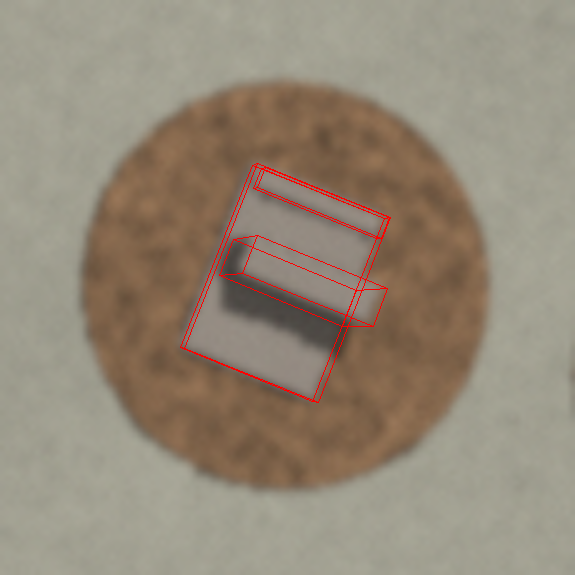

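View pics/s7.png

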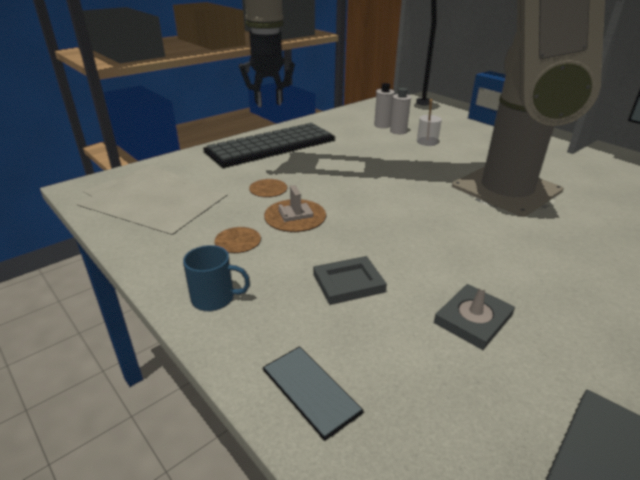

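View pics/ov8.png

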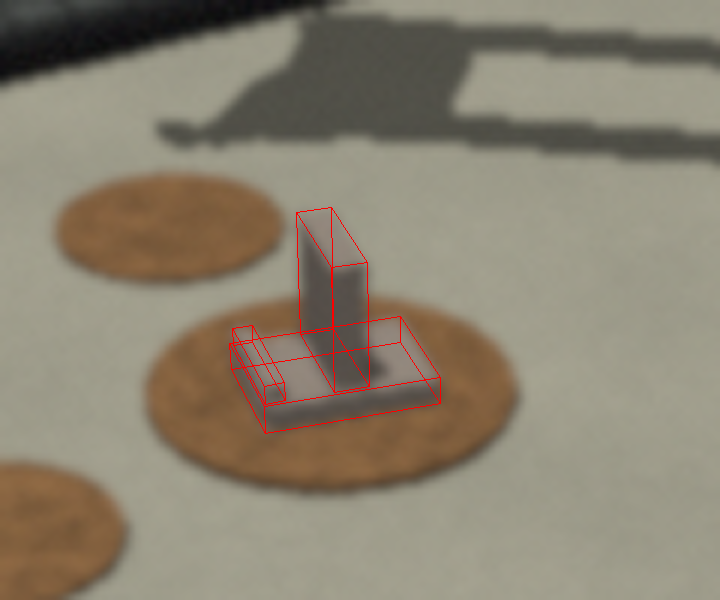

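The stand is upright and flat, within about 2 mm of the mat's centre. The cone at (478,305) hasn't moved, and the arm is clear. Handing in.

```bash
python3 -c "
from bench import hand_in; print(hand_in())"
```

```text
the job is handed in; nothing more can be done
None
```

The phone stand is out of its mould and standing upright on the large cork mat, about 2 mm from the mat's centre. I lifted it straight up and carried it over. I lowered it until it touched the mat (the force rose to about 9.5 N), then let go. The job was handed in at about 14 s.

**Last checks:** after release, the top and scene pictures matched the expected upright pose. The stand's mould is empty, the cone looks unmoved in its mould, and the gripper was well clear. No checks failed or disagreed. Before the move, the stand's position from the cameras agreed to within about 1–2 mm across the three views.

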